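# Fit the ink cartridge and hold the scanner lid open

### The job

Get the printer on the desk ready for a copy: put the loose ink cartridge upright into the empty bay beside the scanner lid and press it fully home, so that its top is flush with the deck. Then raise the scanner lid with its front tab and finish while still holding it steady, open at 35 degrees (5 either way), so that a page can be slid onto the glass: do not let go, as the lid falls shut by itself. Leave the radio, mug and phone where they are.

Things in the scene. Friction and masses are not known exactly. Their poses are not given: they have to be found in the camera images.
- cartridge: Loose black ink cartridge standing upright on the desk to the right (-y) of the printer, a plain block 62 (its x) by 32 (its y) by 50 mm high, 70 g, paper label on top, both ends alike (a half turn about z makes no difference). Origin: centre of its underside; z up.
- bay (a point): Centre of the mouth of the empty cartridge bay at deck height, 123 mm above the desk: a recess 65 (x) by 35 mm (y), 2 mm chamfer, in the 120 mm wide deck on the printer's right (-y). Axes are the printer's: x front to back, y left, z up. A second bay 110 mm behind it is already full. The lid's right edge is 62 mm to the left of this point, its top 22 mm above the deck.
- seat (a joint): Stiff seat at the bottom of the bay, in m: 0 up, 0.012 pressed down to its stop. A cartridge merely dropped in stands on it with its top 13 mm above the deck; pushing down with a little over 8 N slides it to the stop, where it stays and the cartridge's top is 1.5 mm above the deck.
- printer: White desktop printer with a flatbed scanner, fixed to the desk, 310 (x) by 470 (y) by 145 mm high. Origin: centre of its underside; x from its front (which faces the robot) to its back, y to its left, z up. Its front face is at x = -155 mm.
- lid: Scanner lid, a white plate 300 by 345 by 20 mm, 0.7 kg, hinged along its back edge; falls shut unless held (about 3 N upward at its tab). Shut, its front edge is flush with the printer's. A grey tab, 24 mm wide (y) and 16 mm thick, sticks out 55 mm from the middle of that edge. Origin: on the tab, 35 mm out from the edge, at mid thickness. Axes: the printer's when shut.
- lid_tab (a point): The point on the tab at the lid's origin, 135 mm above the desk when shut. The hinge line is parallel to the printer's y, at the same height, 335 mm straight behind this point when shut (in the printer's frame at x = +145, z = 135 mm). The lid's angle is the tilt of its z axis: 0 shut, 35 degrees = 0.61 rad with the tab 192 mm higher and 61 mm farther back; stop at 1.4 rad.
- radio: Bystander: wooden radio, 110 (x) by 190 (y) by 117 mm high, at the far left. Origin: centre of its underside.
- mug: Bystander: blue mug, 80 mm across, 90 mm high, to the right of the printer. Origin: centre of its underside.
- phone: Bystander: black phone lying flat, 74 (x) by 150 (y) by 9 mm, in front of the printer. Origin: centre of its underside.
There are look-alikes about, which are no part of the job. Several things have the shape of the cartridge; the one meant has the colours described above.

How it is judged:
On the way, in this order (a step that is already met when the one before it is completed fails the run):
1. the cartridge is in the empty bay, pressed home and flush (z of cartridge in the frame of bay below -0.0445 m and horizontal distance between cartridge and bay below 0.006 m and angle between cartridge's own z axis and vertical below 0.08 rad), for 0.2 s.
2. the lid is held open by the gripper at 35 degrees (angle between lid's own z axis and vertical between 0.52 and 0.7 rad and angular speed of lid below 0.1 rad/s and contact force between the fingers and lid above 1 N and contact force between lid and radio below 0.3 N and contact force between lid and mug below 0.3 N and contact force between lid and phone below 0.3 N and contact force between lid and cartridge below 0.3 N), for 0.3 s.
At the end, for the whole second after the job is handed in: The cartridge stands in the bay, upright and centred (within 6 mm), its top no more than 5.5 mm above the deck; the lid is at rest between 30 and 40 degrees, carried by the gripper (more than 1 N) and by nothing else; radio, mug and phone are within 30 mm of where they stood (all of step 1 and all of step 2 and distance of each of radio, mug, phone from where it was at the start of the episode below 0.03 m); the arm keeps its last pose, push and grip.
It fails at once if a bystander is shoved away (distance of any of radio, mug, phone from where it was at the start of the episode above 0.03 m).
It also fails if it takes over 61 s, if anything falls off the work surface, if the arm or the gripper's body presses on something with over 40 N, if the wrist force passes 120 N, or if a joint passes its speed limit or range.

### The arm

A 6-joint arm with a two-finger parallel gripper is mounted at the origin on the work surface. World frame = base frame: x ahead of the robot, y to its left, z up, the work surface at z = 0. Lengths are in m, angles in rad, forces in N, time in s.
With the tool pointing down it reaches from about 0.4 to 0.825 m from the base axis. Payload 7 kg.
Tool frame: the origin (TCP) lies midway between the tips of the shut fingers; the grasp point (between the pads) lies 19 mm behind it; z points along the fingers, y is the direction in which the jaws open and shut (so a half turn about z gives the same grasp; the last joint's range is limited). The gripper opens to 85 mm and grips with 20 to 120 N. Pads are 22 mm wide; open, the fingers measure 114 mm over their backs; the gripper's body (76 mm by 85 mm) begins 54 mm behind the grasp point. The pads swing forward as they close: fully open they stand 13 mm farther back than shut.
Start: joints at [-1.038, 0.359, 0.012, 0, -1.224, -0.288], TCP at [0.164, -0.655, 0.231] pointing down, gripper open.
Joint ranges: [-3.07, 3.07], [-1.43, 2.12], [-1.02, 1.25], [-3.03, 1.67], [-3.05, -0], [-3.03, 3.03]. Speed limits (rad/s): [2.39, 2.39, 3.01, 3.14, 3.14, 3.14].

### API

Orientations are given as a 3x3 rotation matrix whose columns are the frame's x, y, z axes.
In Python, from workcell import env gives the robot as it stands.
- The arm moves only by the tool send_rows, never from a script. Its argument "rows" is a list of rows, each an object of numbers: "ax", "ay", "az": the turn, a rotation vector about the tool's x, y, z as a fraction of full scale; "tx", "ty", "tz": the shift along the tool's x, y, z as a fraction of full scale; "grip": the gripper command: -1 is shut, 1 is fully open, values between are in proportion. In form: [{"ax": .., "ay": .., "az": .., "tx": .., "ty": .., "tz": .., "grip": ..}, ...]. A call has 1 to 12 rows; each row is the pose to reach, as a shift and turn from the pose commanded when the call began, along the tool's axes at that moment; what a row does not reach only later rows make up. Full scale, the value 1, is 0.4 m for a shift and 120 degrees for a turn. A row lasts 1/12 s, in which the tool goes at most 41.7 mm and 7.16 degrees, less where a joint would pass 70% of its speed; a pose out of reach is approached as far as the arm can. A call with a number of a shift or a turn outside -1 to 1 is refused whole. A call with a gripper value outside its range is refused whole. The fingers move at their own pace and stop on an object; "squeeze" is the grip in N (left out, the last holds). Time passes only in rows, so rows that repeat a pose let the fingers close. It gives the time, the measured TCP pose, the force and the opening at its end, in the units of the state.
- env.state(): the state, without advancing time (a new reading comes with each control period).
- env.get_image(name): name is "scene" or "top"; returns a dict with "color" (400x640x3 uint8, red, green, blue), "fx", "fy", "cx", "cy" (pixels), "rvec" (rotation vector, rad) and "tvec" (3), from world to camera coordinates, as OpenCV has them. Camera axes: x right, y down, z forward; pixel columns grow to the right and rows downward; lengths in m; the calibration is good to about 2 mm. A picture is of the moment at which its call begins. There is no depth.
- env.hand_in(): hands the job in, once; it reports no verdict.
The state is a dict: "t": time; "joint_pos": joint angles; "qvel": joint speeds; "joint_efforts": joint torques, N m; "ee_pos": TCP position; "ee_rot": TCP orientation; "wrist_force": force on the tool from outside, world axes, zero at the start; "torque": the same for the moment, N m; "grip_width": opening from 0.0 (shut) to 1.0 (fully open).
Only numpy, scipy, OpenCV 4.12 (cv2) and the standard library are available. Lean on these libraries where they do the work, as an engineer would, in place of code of your own. Each camera call takes 0.05 s, during which the arm holds its last target. There are 200 camera calls.

## Working session

There is one attempt and no reset: what is moved stays moved. The work goes in short steps, Python scripts to look and compute and a tool call to move; the robot and the scene stay as the last step left them, time stands still between calls to the robot, and variables do not carry over. Pictures are saved under pics/ and viewed, about 8 in all and at most 12, crops included, and the job is handed in when it is done.

Besides the shell and the picture viewer there is one more tool, called as name(argument=value, ...) on one line, values as JSON. send_rows: Moves the arm, as the interface text tells. Its arguments: {"type":"object","properties":{"rows":{"type":"array"},"squeeze":{"type":"number"}},"required":["rows"]}

```bash
mkdir -p pics
cat > h.py <<'E'
import numpy as np, cv2
from workcell import env
def im(n): return env.get_image(n)
def save(i,f): cv2.imwrite('pics/'+f, cv2.cvtColor(i['color'],cv2.COLOR_RGB2BGR))
def ray(i,u,v,z):
    R=cv2.Rodrigues(np.array(i['rvec'],float))[0]; t=np.array(i['tvec'],float).ravel()
    o=-R.T@t; d=R.T@np.array([(u-i['cx'])/i['fx'],(v-i['cy'])/i['fy'],1.])
    return o+d*(z-o[2])/d[2]
def proj(i,p):
    K=np.array([[i['fx'],0,i['cx']],[0,i['fy'],i['cy']],[0,0,1.]])
    return cv2.projectPoints(np.array(p,float).reshape(-1,3),np.array(i['rvec'],float),np.array(i['tvec'],float),K,None)[0].reshape(-1,2)
E
python3 - <<'E'
from h import *
for n in ('scene','top'):
    i=im(n); save(i,n+'0.png'); R=cv2.Rodrigues(np.array(i['rvec'],float))[0]
    print(n,i['fx'],i['cx'],i['cy'],-R.T@np.array(i['tvec']).ravel(),R[2])
s=env.state(); print({k:np.round(v,3) for k,v in s.items()})
E
```

```text
scene 369.5261749759347 320.87010009981464 207.72710722902497 [ 1.01018812 -0.17499293  0.99375241] [-0.44641099  0.21876029 -0.86767572]
top 370.5008832009793 313.1103666973076 202.0118533450389 [0.37647954 0.05512475 1.11005414] [ 0.18351334 -0.01790795 -0.98285409]
{'t': np.float64(0.1), 'joint_pos': array([-1.038,  0.359,  0.011, -0.   , -1.224, -0.288]), 'qvel': array([ 0.   , -0.001,  0.003,  0.001, -0.001,  0.   ]), 'joint_efforts': array([-2.0000e-03, -5.8476e+01,  2.9411e+01,  6.9540e+00, -3.0000e-03,
       -0.0000e+00]), 'ee_pos': array([ 0.163, -0.654,  0.23 ]), 'ee_rot': array([[-0.97 , -0.242, -0.   ],
       [-0.242,  0.97 ,  0.001],
       [ 0.   ,  0.001, -1.   ]]), 'wrist_force': array([-0.056, -0.08 ,  0.66 ]), 'torque': array([0.042, 0.001, 0.02 ]), 'grip_width': np.float64(0.999)}
```

View pics/top0.png

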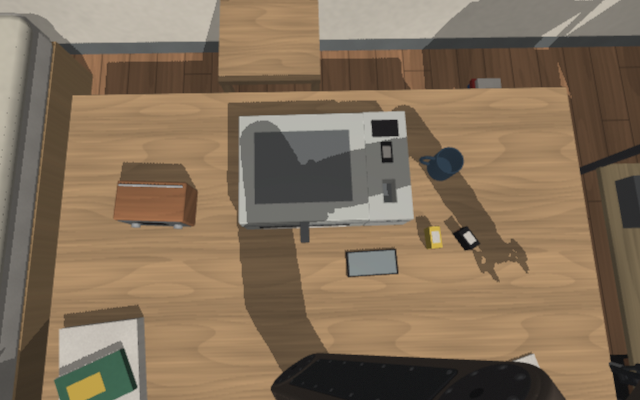

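View pics/scene0.png

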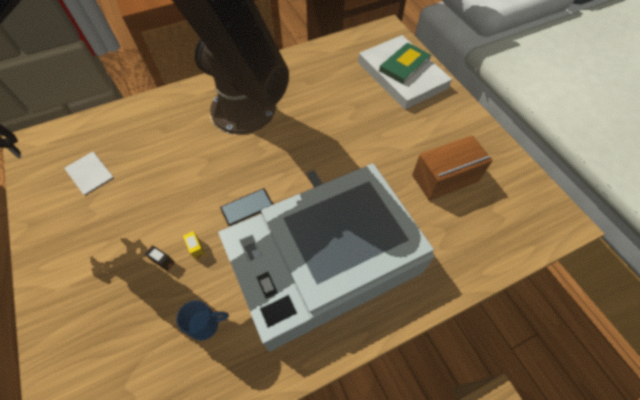

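Top view: black cartridge at about (467,237), yellow look-alike at (435,237), empty bay near (390,190), full bay at (387,151), tab at (305,232), phone at (372,263), mug at (445,163). The scene view agrees: cartridge (159,257), bay (249,245). Next, a zoomed view for corners.

Run:
```python
from h import *
a=cv2.imread('pics/top0.png')[105:255,365:485]; b=cv2.imread('pics/scene0.png')[215:335,140:300]
A=cv2.resize(a,None,fx=4,fy=4,interpolation=cv2.INTER_CUBIC); B=cv2.resize(b,None,fx=2,fy=2,interpolation=cv2.INTER_CUBIC)
c=np.zeros((600,800,3),np.uint8); c[:600,:480]=A; c[:240,480:]=B
t=cv2.imread('pics/top0.png')[205:250,280:330]; c[250:250+270,485:785]=cv2.resize(t,None,fx=6,fy=6,interpolation=cv2.INTER_CUBIC)
cv2.imwrite('pics/z.png',c)
i=im('top')
for n,u,v,z in [('lidFL',239,222,.145),('lidBL',239,117,.145),('deckFR',413,219,.123),('deckBR',405,112,.123),('bay',390,190,.123),('full',387,151,.12),('cart',467,237,.05),('tab end',305,241,.143),('phone',372,263,.009),('mug',445,163,.09),('yel',435,237,.05)]: print(n,ray(i,u,v,z).round(4))
```

```text
lidFL [0.5076 0.2327 0.145 ]
lidBL [0.7998 0.2364 0.145 ]
deckFR [ 0.5084 -0.2312  0.123 ]
deckBR [ 0.8161 -0.231   0.123 ]
bay [ 0.5897 -0.1739  0.123 ]
full [ 0.7021 -0.1732  0.12  ]
cart [ 0.4626 -0.4044  0.05  ]
tab end [0.4543 0.0611 0.143 ]
phone [ 0.396  -0.1337  0.009 ]
mug [ 0.6728 -0.3449  0.09  ]
yel [ 0.4647 -0.3119  0.05  ]
```

View pics/z.png

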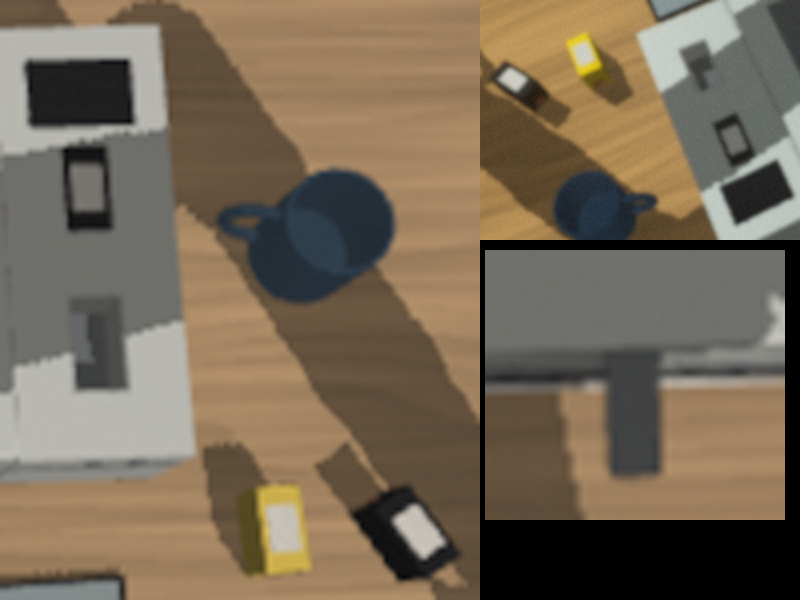

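Zoomed view: bay mouth corners at crop (72,297)-(128,390), i.e. centre px (389.75,190.75); full bay centre px (386.75,152); cartridge label at crop (421,529), turned about 35°; tab end at px (305,242.5).

Run:
```python
from h import *
T=im('top');S=im('scene')
for n,i,(u0,v0,u1,v1) in (('top',T,(455,222,482,252)),('scene',S,(145,244,175,272))):
    c=i['color'].astype(int)[v0:v1,u0:u1]; m=((c.min(2)>120)&(c.max(2)-c.min(2)<40)).astype(np.uint8)
    k,l,st,ce=cv2.connectedComponentsWithStats(m); j=1+np.argmax(st[1:,4]); 
    v,u=np.nonzero(l==j); w=np.array([ray(i,a+u0,b+v0,.05)[:2] for a,b in zip(u,v)])
    r=cv2.minAreaRect((w*1000).astype(np.float32)); d=w-w.mean(0); e,V=np.linalg.eigh(d.T@d)
    print(n,'label',st[j],w.mean(0).round(4),r,'long axis deg',np.degrees(np.arctan2(V[1,1],V[0,1])))
def g(u,v,z): return ray(T,u,v,z)[:2]
FR,BR=g(413.75,219.25,.123),g(405,111.25,.123); d=BR-FR; print('edge',FR,BR,np.linalg.norm(d),np.degrees(np.arctan2(d[1],d[0])))
b,f=g(389.75,190.75,.123),g(386.75,152,.1245); d=f-b; print('bay',b,f,np.linalg.norm(d),np.degrees(np.arctan2(d[1],d[0])))
q=[(72,297),(121,295),(128,390),(76,391)]; print([g(365+x/4,105+y/4,.123).round(4) for x,y in q])
sb=[(682,48),(708,42),(722,84),(697,88)]; print('scene bay',[ray(S,140+(x-480)/2,215+y/2,.123)[:2].round(4) for x,y in sb])
print('tab end',g(305,242.5,.143), 'scene tab proj check', proj(S,[[.45,.061,.143],[.47,.061,.143],[.59,-.174,.123]]))
```

```text
top label [ 8  9 13 13 92] [ 0.4619 -0.411 ] ((461.41888427734375, -411.2250061035156), (33.87501525878906, 22.213457107543945), 32.82359313964844) long axis deg -145.66519440829748
scene label [  4   5  14  12 104] [ 0.4593 -0.4081] ((459.3381042480469, -407.75750732421875), (33.629173278808594, 24.349367141723633), 29.1069278717041) long axis deg -148.96226841521388
edge [ 0.50767282 -0.23314912] [ 0.81835353 -0.23112872] 0.3106872745753333 0.3725978701198722
bay [ 0.58760483 -0.17311876] [ 0.69773937 -0.17125405] 0.11015032518771696 0.9699931165911189
[array([ 0.6203, -0.1565]), array([ 0.621 , -0.1904]), array([ 0.5545, -0.1909]), array([ 0.5546, -0.1554])]
scene bay [array([ 0.5556, -0.1823]), array([ 0.5623, -0.149 ]), array([ 0.6249, -0.154 ]), array([ 0.6162, -0.1842])]
tab end [0.45036103 0.06117272] scene tab proj check [[308.67275592 170.86550693]
 [311.7071987  176.13989495]
 [248.68183379 248.7142821 ]]
```

send_rows(rows=[{"ax":0,"ay":0,"az":-0.04,"tx":-0.2,"ty":0.095,"tz":0.04,"grip":0.45},{"ax":0,"ay":0,"az":-0.06,"tx":-0.28,"ty":0.133,"tz":0.06,"grip":0.45},{"ax":0,"ay":0,"az":-0.08,"tx":-0.36,"ty":0.171,"tz":0.08,"grip":0.45},{"ax":0,"ay":0,"az":-0.1,"tx":-0.44,"ty":0.209,"tz":0.1,"grip":0.45},{"ax":0,"ay":0,"az":-0.12,"tx":-0.52,"ty":0.247,"tz":0.12,"grip":0.45},{"ax":0,"ay":0,"az":-0.14,"tx":-0.6,"ty":0.285,"tz":0.14,"grip":0.45},{"ax":0,"ay":0,"az":-0.158,"tx":-0.68,"ty":0.323,"tz":0.16,"grip":0.45},{"ax":0,"ay":0,"az":-0.158,"tx":-0.76,"ty":0.361,"tz":0.18,"grip":0.45},{"ax":0,"ay":0,"az":-0.158,"tx":-0.83,"ty":0.394,"tz":0.2,"grip":0.45},{"ax":0,"ay":0,"az":-0.158,"tx":-0.87,"ty":0.413,"tz":0.2,"grip":0.45},{"ax":0,"ay":0,"az":-0.158,"tx":-0.87,"ty":0.413,"tz":0.2,"grip":0.45},{"ax":0,"ay":0,"az":-0.158,"tx":-0.87,"ty":0.413,"tz":0.2,"grip":0.45}], squeeze=30)

```text
t: 1.25
ee_pos: [0.4621, -0.4092, 0.151]
ee_rot: [[-0.837, -0.547, -0.001], [-0.547, 0.837, 0.0], [0.0, 0.001, -1.0]]
wrist_force: [0.0, -0.7, -0.4]
grip_width: 0.723
```

```bash
cat >> h.py <<'E'
def st():
    s=env.state(); R=np.array(s['ee_rot'])
    print('t',round(float(s['t']),2),'p',np.round(s['ee_pos'],4),'jaw deg',np.degrees(np.arctan2(R[1,1],R[0,1])).round(2),'z',R[:,2].round(3),'F',np.round(s['wrist_force'],1),'w',np.round(s['grip_width'],3),'q',np.round(s['joint_pos'],2)); return s
def togo(p,dang=0):
    s=env.state(); R=np.array(s['ee_rot']); d=R.T@(np.array(p)-s['ee_pos']); print('t-frac',(d/.4).round(4))
E
python3 - <<'E'
from h import *
st(); togo([.4605,-.4095,.034])
S=im('scene'); save(S,'s1.png'); T=im('top'); save(T,'t1.png')
a=cv2.resize(cv2.imread('pics/s1.png')[220:300,110:210],None,fx=4,fy=5.0,interpolation=cv2.INTER_CUBIC)
b=cv2.resize(cv2.imread('pics/t1.png')[200:280,420:520],None,fx=4,fy=5.0,interpolation=cv2.INTER_CUBIC)
cv2.imwrite('pics/c1.png',np.hstack([a,b]))
E
```

```text
t 1.25 p [ 0.4621 -0.4092  0.151 ] jaw deg 123.13 z [-0.001  0.    -1.   ] F [ 0.  -0.7 -0.4] w 0.723 q [-0.41  0.33 -0.23  0.   -1.02 -0.58]
t-frac [0.0037 0.0014 0.2924]
```

View pics/c1.png

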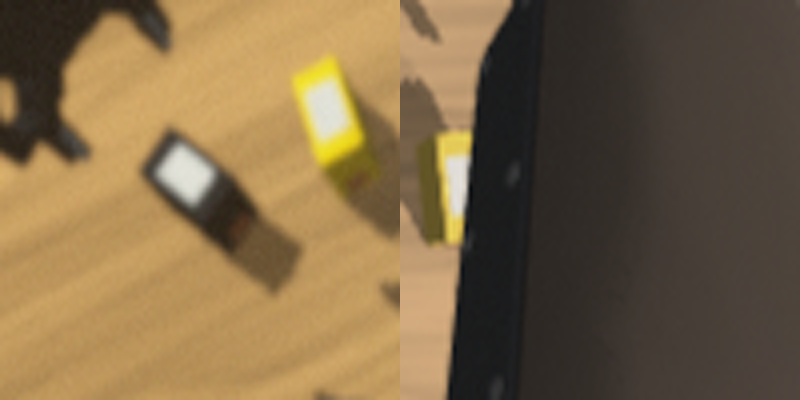

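Run:
```python
from h import *
S=im('scene'); c=np.array([.4605,-.4095]); a=np.radians(33); X=np.array([np.cos(a),np.sin(a)]);Y=np.array([-X[1],X[0]])
P=[[*(c+sx*.031*X+sy*.016*Y),z] for z in (.05,0) for sx,sy in ((-1,-1),(-1,1),(1,1),(1,-1))]
im1=cv2.resize(cv2.imread('pics/s1.png')[220:300,110:210],None,fx=7,fy=7,interpolation=cv2.INTER_CUBIC)
p=((proj(S,P)-[110,220]+.5)*7).astype(int)
for k in (0,4): cv2.polylines(im1,[p[k:k+4].reshape(-1,1,2)],True,(0,0,255) if k==0 else (255,0,0),1)
cv2.imwrite('pics/c2.png',im1)
```

```text
(no output)
```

View pics/c2.png

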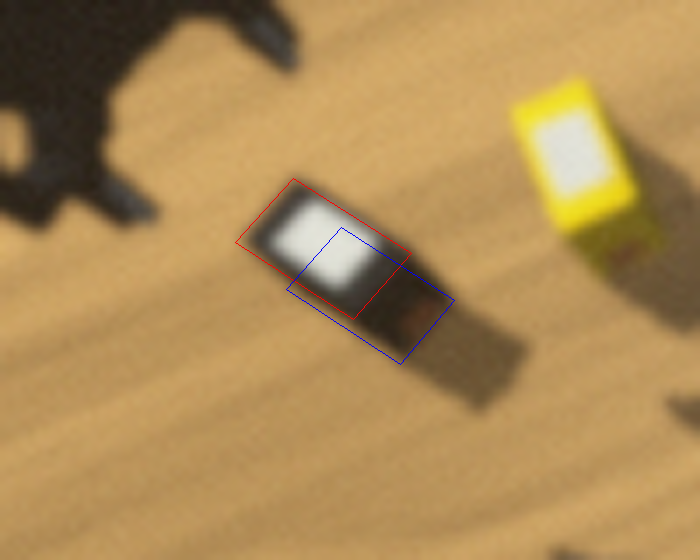

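The drawn box (red top, blue base) matches the cartridge within about 2 mm, so I descend and grip near its top.

send_rows(rows=[{"ax":0,"ay":0,"az":0,"tx":0.004,"ty":0.001,"tz":0.06,"grip":0.45},{"ax":0,"ay":0,"az":0,"tx":0.004,"ty":0.001,"tz":0.12,"grip":0.45},{"ax":0,"ay":0,"az":0,"tx":0.004,"ty":0.001,"tz":0.18,"grip":0.45},{"ax":0,"ay":0,"az":0,"tx":0.004,"ty":0.001,"tz":0.23,"grip":0.45},{"ax":0,"ay":0,"az":0,"tx":0.004,"ty":0.001,"tz":0.27,"grip":0.45},{"ax":0,"ay":0,"az":0,"tx":0.004,"ty":0.001,"tz":0.292,"grip":0.45},{"ax":0,"ay":0,"az":0,"tx":0.004,"ty":0.001,"tz":0.292,"grip":0.45},{"ax":0,"ay":0,"az":0,"tx":0.004,"ty":0.001,"tz":0.292,"grip":-1},{"ax":0,"ay":0,"az":0,"tx":0.004,"ty":0.001,"tz":0.292,"grip":-1},{"ax":0,"ay":0,"az":0,"tx":0.004,"ty":0.001,"tz":0.292,"grip":-1},{"ax":0,"ay":0,"az":0,"tx":0.004,"ty":0.001,"tz":0.292,"grip":-1},{"ax":0,"ay":0,"az":0,"tx":0.004,"ty":0.001,"tz":0.292,"grip":-1}])

```text
t: 2.4
ee_pos: [0.4601, -0.4113, 0.0359]
ee_rot: [[-0.839, -0.545, 0.002], [-0.545, 0.839, -0.001], [-0.001, -0.002, -1.0]]
wrist_force: [-1.6, -0.8, 6.5]
grip_width: 0.365
```

send_rows(rows=[{"ax":0,"ay":0,"az":0,"tx":0,"ty":0,"tz":0,"grip":-1},{"ax":0,"ay":0,"az":0,"tx":0,"ty":0,"tz":0,"grip":-1},{"ax":0,"ay":0,"az":0,"tx":0,"ty":0,"tz":0,"grip":-1},{"ax":0,"ay":0,"az":0,"tx":0,"ty":0,"tz":0,"grip":-1}])

```text
t: 2.73
ee_pos: [0.4602, -0.4113, 0.0359]
ee_rot: [[-0.839, -0.545, 0.001], [-0.545, 0.839, -0.001], [-0.001, -0.002, -1.0]]
wrist_force: [-2.2, -0.8, 7.0]
grip_width: 0.37
```

send_rows(rows=[{"ax":0,"ay":0,"az":0,"tx":0,"ty":0,"tz":-0.05,"grip":-1},{"ax":0,"ay":0,"az":0,"tx":0,"ty":0,"tz":-0.11,"grip":-1},{"ax":0,"ay":0,"az":0,"tx":0,"ty":0,"tz":-0.18,"grip":-1},{"ax":0,"ay":0,"az":0,"tx":0,"ty":0,"tz":-0.25,"grip":-1},{"ax":0,"ay":0,"az":0,"tx":0,"ty":0,"tz":-0.32,"grip":-1},{"ax":0,"ay":0,"az":0,"tx":0,"ty":0,"tz":-0.39,"grip":-1},{"ax":0,"ay":0,"az":0,"tx":0,"ty":0,"tz":-0.43,"grip":-1},{"ax":0,"ay":0,"az":0,"tx":0,"ty":0,"tz":-0.45,"grip":-1}])

```text
t: 3.4
ee_pos: [0.4606, -0.4113, 0.2179]
ee_rot: [[-0.839, -0.545, 0.004], [-0.545, 0.839, -0.002], [-0.002, -0.004, -1.0]]
wrist_force: [1.1, -0.1, -1.0]
grip_width: 0.369
```

send_rows(rows=[{"ax":0,"ay":0,"az":0.025,"tx":-0.05,"ty":0.027,"tz":0,"grip":-1},{"ax":0,"ay":0,"az":0.055,"tx":-0.12,"ty":0.066,"tz":0,"grip":-1},{"ax":0,"ay":0,"az":0.09,"tx":-0.19,"ty":0.104,"tz":0,"grip":-1},{"ax":0,"ay":0,"az":0.125,"tx":-0.26,"ty":0.142,"tz":0,"grip":-1},{"ax":0,"ay":0,"az":0.16,"tx":-0.33,"ty":0.181,"tz":0,"grip":-1},{"ax":0,"ay":0,"az":0.195,"tx":-0.4,"ty":0.219,"tz":0,"grip":-1},{"ax":0,"ay":0,"az":0.225,"tx":-0.47,"ty":0.258,"tz":0,"grip":-1},{"ax":0,"ay":0,"az":0.25,"tx":-0.53,"ty":0.291,"tz":0,"grip":-1},{"ax":0,"ay":0,"az":0.271,"tx":-0.58,"ty":0.318,"tz":0,"grip":-1},{"ax":0,"ay":0,"az":0.271,"tx":-0.593,"ty":0.325,"tz":0,"grip":-1},{"ax":0,"ay":0,"az":0.271,"tx":-0.593,"ty":0.325,"tz":0,"grip":-1},{"ax":0,"ay":0,"az":0.271,"tx":-0.593,"ty":0.325,"tz":0,"grip":-1}])

```text
t: 4.4
ee_pos: [0.5873, -0.1725, 0.2137]
ee_rot: [[-1.0, -0.01, -0.001], [-0.01, 1.0, 0.0], [0.001, 0.0, -1.0]]
wrist_force: [-0.1, -0.6, -1.9]
grip_width: 0.368
```

Run:
```python
from h import *
st(); togo([.588,-.1735,.2])
S=im('scene'); save(S,'s3.png'); T=im('top'); save(T,'t3.png')
a=cv2.imread('pics/s3.png')[180:300,190:320]; b=cv2.imread('pics/t3.png')[130:250,340:470]
z=lambda q:cv2.resize(q,(400,370),interpolation=cv2.INTER_CUBIC)
cv2.imwrite('pics/c3.png',np.hstack([z(a),z(b)]))
```

```text
t 4.4 p [ 0.5873 -0.1725  0.2137] jaw deg 90.55 z [-0.001  0.    -1.   ] F [-0.1 -0.6 -1.9] w 0.368 q [ 0.03  0.27 -0.16 -0.   -1.15 -1.59]
t-frac [-0.0017 -0.0026  0.0343]
```

View pics/c3.png

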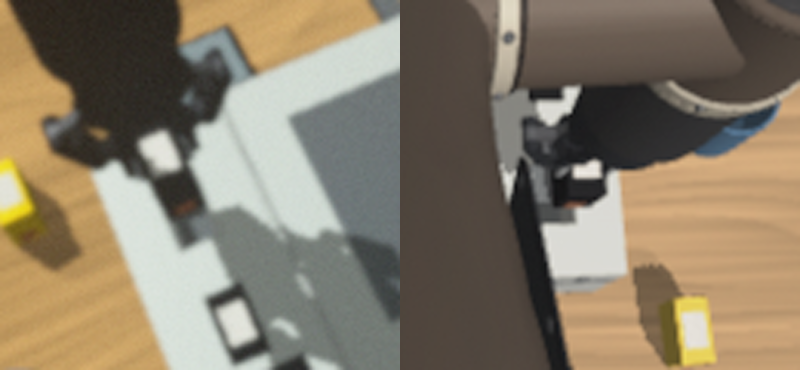

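Cartridge held upright above the bay; in the scene crop its rear bottom edge runs (173,215)-(207,207), and the bay's rear end (180,247)-(212,236) shows below it. Compare both at their heights.

Run:
```python
from h import *
S=im('scene')
q=lambda x,y,z: ray(S,190+x/3.077-.5+.16,180+y/3.083-.5+.16,z)[:2].round(4)
print('cart rear bottom',q(173,215,.178),q(207,207,.178)); print('cart rear top',q(153,181,.228),q(188,168,.228)); print('bay rear',q(180,247,.123),q(212,236,.123))
P=[[.587+.031,-.1725+s*.016,z] for z in (.178,.228) for s in(-1,1)]+[[.588+.0325,-.1735+s*.0175,.123] for s in (-1,1)]
print(((proj(S,P)-[190,180]+.34)*3.08).round(0))
# enlarged edge picture
a=cv2.imread('pics/s3.png')[205:275,225:305]
cv2.imwrite('pics/c4.png',cv2.resize(a,None,fx=8,fy=8,interpolation=cv2.INTER_CUBIC)); print((proj(S,P)-[225,205]+.5)*8)
```

```text
cart rear bottom [ 0.6153 -0.1807] [ 0.6205 -0.1545]
cart rear top [ 0.6073 -0.1842] [ 0.6087 -0.1571]
bay rear [ 0.6178 -0.1857] [ 0.6202 -0.1588]
[[165. 222.]
 [204. 205.]
 [153. 195.]
 [193. 178.]
 [175. 252.]
 [215. 235.]]
[[149.49921142 377.3661517 ]
 [250.28597455 334.11543861]
 [117.49719838 307.75940021]
 [223.73301641 262.86193966]
 [176.50633788 456.42556709]
 [281.00468711 410.83870721]]
```

View pics/c4.png

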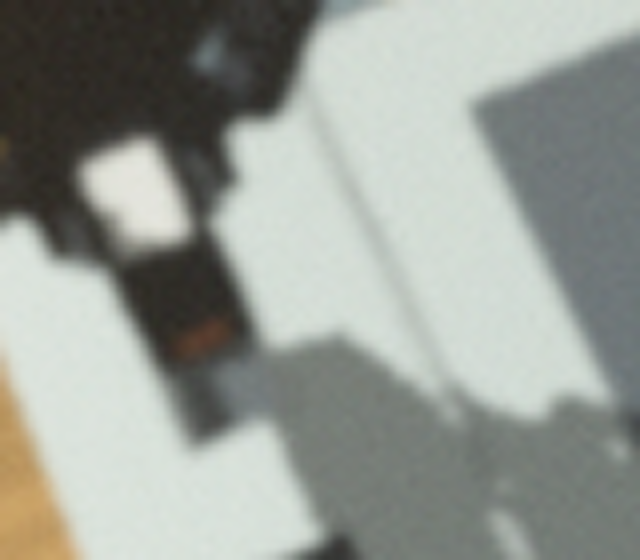

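Run:
```python
from h import *
S=im('scene'); q=lambda x,y,z: ray(S,225+x/8-.5,205+y/8-.5,z)[:2].round(4)
print('cart rear bottom mid',q(212,354,.178),'bay rear mid',q(236,426,.123),'label rear mid',q(160,246,.228))
P=proj(S,[[.588,-.1735,.228],[.598,-.1735,.228],[.588,-.1635,.228]]); print((P[1:]-P[0])*8/10)
# label mask
c=S['color'].astype(int)
T=im('top');
```

```text
cart rear bottom mid [ 0.6191 -0.1691] bay rear mid [ 0.6191 -0.1706] label rear mid [ 0.605 -0.171]
[[ 1.18929408  2.81009309]
 [ 3.27026613 -1.35639653]]
```

send_rows(rows=[{"ax":0,"ay":0,"az":0,"tx":0,"ty":-0.001,"tz":0.04,"grip":-1},{"ax":0,"ay":0,"az":0,"tx":0,"ty":-0.001,"tz":0.08,"grip":-1},{"ax":0,"ay":0,"az":0,"tx":0,"ty":-0.001,"tz":0.11,"grip":-1},{"ax":0,"ay":0,"az":0,"tx":0,"ty":-0.001,"tz":0.13,"grip":-1},{"ax":0,"ay":0,"az":0,"tx":0,"ty":-0.001,"tz":0.14,"grip":-1},{"ax":0,"ay":0,"az":0,"tx":0,"ty":-0.001,"tz":0.147,"grip":-1},{"ax":0,"ay":0,"az":0,"tx":0,"ty":-0.001,"tz":0.147,"grip":-1}])

```text
t: 5.23
ee_pos: [0.5878, -0.1732, 0.1557]
ee_rot: [[-1.0, -0.008, -0.0], [-0.008, 1.0, -0.0], [0.0, -0.0, -1.0]]
wrist_force: [0.8, -1.1, -0.7]
grip_width: 0.366
```

Little force 3 mm into the mouth. Continue slowly.

send_rows(rows=[{"ax":0,"ay":0,"az":0,"tx":0,"ty":0,"tz":0.01,"grip":-1},{"ax":0,"ay":0,"az":0,"tx":0,"ty":0,"tz":0.02,"grip":-1},{"ax":0,"ay":0,"az":0,"tx":0,"ty":0,"tz":0.03,"grip":-1},{"ax":0,"ay":0,"az":0,"tx":0,"ty":0,"tz":0.03,"grip":-1}])

```text
t: 5.57
ee_pos: [0.5878, -0.1727, 0.143]
ee_rot: [[-1.0, -0.008, -0.0], [-0.008, 1.0, 0.0], [0.0, 0.0, -1.0]]
wrist_force: [-0.2, 2.1, -1.1]
grip_width: 0.366
```

send_rows(rows=[{"ax":0,"ay":0,"az":0,"tx":0,"ty":0,"tz":0.01,"grip":-1},{"ax":0,"ay":0,"az":0,"tx":0,"ty":0,"tz":0.02,"grip":-1},{"ax":0,"ay":0,"az":0,"tx":0,"ty":0,"tz":0.03,"grip":-1},{"ax":0,"ay":0,"az":0,"tx":0,"ty":0,"tz":0.038,"grip":-1},{"ax":0,"ay":0,"az":0,"tx":0,"ty":0,"tz":0.038,"grip":-1}])

```text
t: 5.98
ee_pos: [0.5879, -0.172, 0.1283]
ee_rot: [[-1.0, -0.008, 0.0], [-0.008, 1.0, 0.001], [-0.0, 0.001, -1.0]]
wrist_force: [-0.5, 5.4, -0.1]
grip_width: 0.369
```

send_rows(rows=[{"ax":0,"ay":0,"az":0,"tx":0,"ty":0,"tz":0,"grip":0.3},{"ax":0,"ay":0,"az":0,"tx":0,"ty":0,"tz":0,"grip":0.3},{"ax":0,"ay":0,"az":0,"tx":0,"ty":0,"tz":0,"grip":0.3},{"ax":0,"ay":0,"az":0,"tx":0,"ty":0.003,"tz":-0.04,"grip":0.3},{"ax":0,"ay":0,"az":0,"tx":0,"ty":0.003,"tz":-0.1,"grip":0.3},{"ax":0,"ay":0,"az":0,"tx":0,"ty":0.003,"tz":-0.12,"grip":-1},{"ax":0,"ay":0,"az":0,"tx":0,"ty":0.003,"tz":-0.12,"grip":-1},{"ax":0,"ay":0,"az":0,"tx":0,"ty":0.003,"tz":-0.12,"grip":-1},{"ax":0,"ay":0,"az":0,"tx":0,"ty":0.003,"tz":-0.12,"grip":-1},{"ax":0,"ay":0,"az":0,"tx":0,"ty":0.003,"tz":-0.12,"grip":-1},{"ax":0,"ay":0,"az":0,"tx":0,"ty":0.003,"tz":-0.12,"grip":-1},{"ax":0,"ay":0,"az":0,"tx":0,"ty":0.003,"tz":-0.12,"grip":-1}])

```text
t: 6.98
ee_pos: [0.5875, -0.1718, 0.1758]
ee_rot: [[-1.0, -0.008, -0.001], [-0.008, 1.0, -0.0], [0.001, -0.0, -1.0]]
wrist_force: [0.1, 0.6, -0.1]
grip_width: 0.003
```

Run:
```python
from h import *
st(); togo([.5878,-.1715,.136])
S=im('scene'); save(S,'s5.png')
cv2.imwrite('pics/c5.png',cv2.resize(cv2.imread('pics/s5.png')[205:275,225:305],None,fx=7,fy=7,interpolation=cv2.INTER_CUBIC))
```

```text
t 6.98 p [ 0.5875 -0.1718  0.1758] jaw deg 90.46 z [-0.001 -0.    -1.   ] F [ 0.1  0.6 -0.1] w 0.003 q [ 0.03  0.3  -0.21 -0.   -1.07 -1.6 ]
t-frac [-0.0009  0.0008  0.0995]
```

View pics/c5.png

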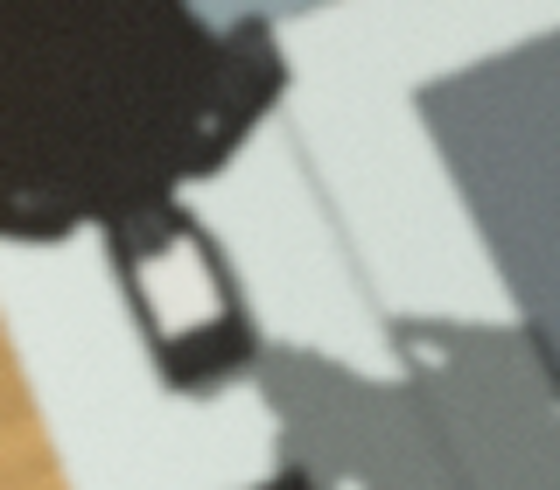

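The cartridge sits in the bay, upright (top face (110,215)-(250,385) in the crop), with the shut fingers above it. Now press: contact expected at TCP z≈0.136, stop at ≈0.1245.

send_rows(rows=[{"ax":0,"ay":0,"az":0,"tx":-0.001,"ty":0.001,"tz":0.04,"grip":-1},{"ax":0,"ay":0,"az":0,"tx":-0.001,"ty":0.001,"tz":0.075,"grip":-1},{"ax":0,"ay":0,"az":0,"tx":-0.001,"ty":0.001,"tz":0.092,"grip":-1},{"ax":0,"ay":0,"az":0,"tx":-0.001,"ty":0.001,"tz":0.1,"grip":-1},{"ax":0,"ay":0,"az":0,"tx":-0.001,"ty":0.001,"tz":0.106,"grip":-1},{"ax":0,"ay":0,"az":0,"tx":-0.001,"ty":0.001,"tz":0.112,"grip":-1},{"ax":0,"ay":0,"az":0,"tx":-0.001,"ty":0.001,"tz":0.118,"grip":-1},{"ax":0,"ay":0,"az":0,"tx":-0.001,"ty":0.001,"tz":0.122,"grip":-1},{"ax":0,"ay":0,"az":0,"tx":-0.001,"ty":0.001,"tz":0.122,"grip":-1}])

```text
t: 7.78
ee_pos: [0.5873, -0.1716, 0.1288]
ee_rot: [[-1.0, -0.008, -0.001], [-0.008, 1.0, -0.0], [0.001, -0.0, -1.0]]
wrist_force: [-5.8, 1.0, 6.6]
grip_width: -0.001
```

send_rows(rows=[{"ax":0,"ay":0,"az":0,"tx":0,"ty":0,"tz":0.004,"grip":-1},{"ax":0,"ay":0,"az":0,"tx":0,"ty":0,"tz":0.008,"grip":-1},{"ax":0,"ay":0,"az":0,"tx":0,"ty":0,"tz":0.01,"grip":-1},{"ax":0,"ay":0,"az":0,"tx":0,"ty":0,"tz":0.01,"grip":-1}])

```text
t: 8.12
ee_pos: [0.5874, -0.1716, 0.125]
ee_rot: [[-1.0, -0.008, -0.001], [-0.008, 1.0, -0.0], [0.001, -0.0, -1.0]]
wrist_force: [-5.7, 1.0, 8.8]
grip_width: -0.001
```

send_rows(rows=[{"ax":0,"ay":0,"az":0,"tx":0,"ty":0,"tz":0.004,"grip":-1},{"ax":0,"ay":0,"az":0,"tx":0,"ty":0,"tz":0.009,"grip":-1},{"ax":0,"ay":0,"az":0,"tx":0,"ty":0,"tz":0.012,"grip":-1},{"ax":0,"ay":0,"az":0,"tx":0,"ty":0,"tz":0.012,"grip":-1}])

```text
t: 8.45
ee_pos: [0.5875, -0.1718, 0.1243]
ee_rot: [[-1.0, -0.01, 0.001], [-0.01, 1.0, -0.002], [-0.001, -0.002, -1.0]]
wrist_force: [-17.6, 6.5, 38.4]
grip_width: 0.001
```

Pressed to the stop (z 0.1243, 38 N at the stop). Now lift, open, move above the tab and tilt the tool by 35°.

send_rows(rows=[{"ax":0,"ay":0,"az":0,"tx":0,"ty":0,"tz":-0.03,"grip":-1},{"ax":0,"ay":0,"az":0,"tx":0,"ty":0,"tz":-0.1,"grip":-1},{"ax":0,"ay":0,"az":0,"tx":0,"ty":0,"tz":-0.18,"grip":0.4},{"ax":0,"ay":0,"az":0,"tx":0.03,"ty":0.06,"tz":-0.25,"grip":0.4},{"ax":0,"ay":0,"az":0,"tx":0.065,"ty":0.145,"tz":-0.25,"grip":0.4},{"ax":0,"ay":-0.05,"az":0,"tx":0.1,"ty":0.225,"tz":-0.25,"grip":0.4},{"ax":0,"ay":-0.1,"az":0,"tx":0.135,"ty":0.305,"tz":-0.25,"grip":0.4},{"ax":0,"ay":-0.15,"az":0,"tx":0.17,"ty":0.385,"tz":-0.25,"grip":0.4},{"ax":0,"ay":-0.2,"az":0,"tx":0.205,"ty":0.465,"tz":-0.25,"grip":0.4},{"ax":0,"ay":-0.25,"az":0,"tx":0.24,"ty":0.545,"tz":-0.25,"grip":0.4},{"ax":0,"ay":-0.29,"az":0,"tx":0.26,"ty":0.585,"tz":-0.25,"grip":0.4},{"ax":0,"ay":-0.29,"az":0,"tx":0.26,"ty":0.585,"tz":-0.25,"grip":0.4}])

```text
t: 9.45
ee_pos: [0.5016, 0.0558, 0.2393]
ee_rot: [[-0.859, 0.019, 0.511], [0.008, 1.0, -0.025], [-0.511, -0.017, -0.859]]
wrist_force: [1.6, -1.6, -1.0]
grip_width: 0.705
```

Run:
```python
from h import *
st(); togo([.4813,.0612,.1194])
S=im('scene'); save(S,'s6.png')
a=cv2.imread('pics/s6.png')
for p in proj(S,[[.4504,.0612,.143],[.4704,.0612,.135],[.588,-.172,.1245]]): cv2.circle(a,tuple(int(round(x)) for x in p),1,(0,0,255),-1)
cv2.imwrite('pics/c6.png',cv2.resize(a[120:280,210:410],None,fx=4,fy=3.75,interpolation=cv2.INTER_CUBIC))
```

```text
t 9.45 p [0.5016 0.0558 0.2393] jaw deg 88.89 z [ 0.511 -0.025 -0.859] F [ 1.6 -1.6 -1. ] w 0.705 q [ 0.66 -0.24 -0.99  0.75 -0.51 -2.86]
t-frac [0.1969 0.0178 0.2314]
```

View pics/c6.png

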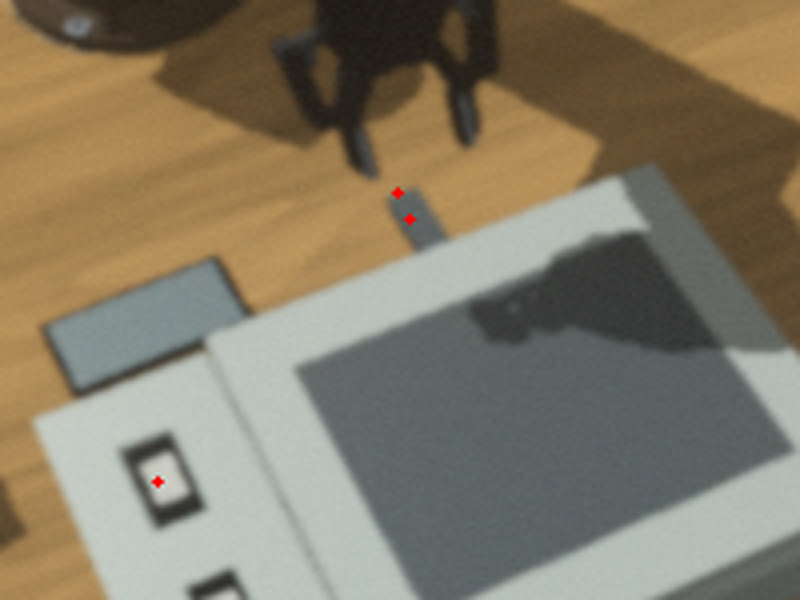

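The dots fall on the tab and on the cartridge, which looks flush. But joint 3 nears its limit (-0.99 of -1.02) with this tilt, so I go back to a vertical tool; it can then turn with the lid the other way, where there is reach.

```bash
cat >> h.py <<'E'
from scipy.spatial.transform import Rotation as Ro
def go(p,tilt,yaw=.5):
    "tilt deg: tool z leaning to -x; prints fractions"
    s=env.state(); R=np.array(s['ee_rot']); c,n=np.cos(np.radians(tilt)),np.sin(np.radians(tilt))
    Rt=Ro.from_euler('z',yaw,degrees=True).as_matrix()@np.array([[-c,0,-n],[0,1,0],[n,0,-c]])
    r=np.degrees(Ro.from_matrix(R.T@Rt).as_rotvec())/120; print('a',r.round(4),'t',(R.T@(np.array(p)-s['ee_pos'])/.4).round(4))
E
python3 - <<'E'
from h import *
go([.4704,.0612,.225],0)
E
```

```text
a [-0.0105  0.2594 -0.0131] t [ 0.095  -0.0002 -0.0051]
```

send_rows(rows=[{"ax":-0.002,"ay":0.04,"az":-0.002,"tx":0.01,"ty":0,"tz":-0.001,"grip":0.4},{"ax":-0.004,"ay":0.09,"az":-0.004,"tx":0.03,"ty":0,"tz":-0.002,"grip":0.4},{"ax":-0.006,"ay":0.14,"az":-0.007,"tx":0.05,"ty":0,"tz":-0.003,"grip":0.4},{"ax":-0.008,"ay":0.19,"az":-0.01,"tx":0.07,"ty":0,"tz":-0.004,"grip":0.4},{"ax":-0.01,"ay":0.23,"az":-0.013,"tx":0.09,"ty":0,"tz":-0.005,"grip":0.4},{"ax":-0.01,"ay":0.26,"az":-0.013,"tx":0.095,"ty":0,"tz":-0.005,"grip":0.4},{"ax":-0.01,"ay":0.26,"az":-0.013,"tx":0.095,"ty":0,"tz":-0.005,"grip":0.4},{"ax":-0.01,"ay":0.26,"az":-0.013,"tx":0.095,"ty":0,"tz":-0.005,"grip":0.4},{"ax":-0.01,"ay":0.26,"az":-0.013,"tx":0.095,"ty":0,"tz":-0.005,"grip":0.4}])

```text
t: 10.25
ee_pos: [0.4707, 0.0565, 0.2224]
ee_rot: [[-1.0, -0.011, -0.01], [-0.011, 1.0, -0.006], [0.01, -0.006, -1.0]]
wrist_force: [-0.3, 0.3, -0.8]
grip_width: 0.699
```

Run:
```python
from h import *
st(); go([.4704,.0612,.116],0)
```

```text
t 10.25 p [0.4707 0.0565 0.2224] jaw deg 90.65 z [-0.01  -0.006 -1.   ] F [-0.3  0.3 -0.8] w 0.699 q [ 0.54  0.04 -0.42  0.   -1.13 -2.1 ]
a [-0.0029 -0.0046  0.0012] t [-0.0018  0.0135  0.266 ]
```

send_rows(rows=[{"ax":-0.003,"ay":-0.005,"az":0.001,"tx":-0.002,"ty":0.0135,"tz":0.05,"grip":0.4},{"ax":-0.003,"ay":-0.005,"az":0.001,"tx":-0.002,"ty":0.0135,"tz":0.11,"grip":0.4},{"ax":-0.003,"ay":-0.005,"az":0.001,"tx":-0.002,"ty":0.0135,"tz":0.17,"grip":0.4},{"ax":-0.003,"ay":-0.005,"az":0.001,"tx":-0.002,"ty":0.0135,"tz":0.22,"grip":0.4},{"ax":-0.003,"ay":-0.005,"az":0.001,"tx":-0.002,"ty":0.0135,"tz":0.25,"grip":0.4},{"ax":-0.003,"ay":-0.005,"az":0.001,"tx":-0.002,"ty":0.0135,"tz":0.266,"grip":0.4},{"ax":-0.003,"ay":-0.005,"az":0.001,"tx":-0.002,"ty":0.0135,"tz":0.266,"grip":0.4},{"ax":-0.003,"ay":-0.005,"az":0.001,"tx":-0.002,"ty":0.0135,"tz":0.266,"grip":0.4}])

```text
t: 10.92
ee_pos: [0.4705, 0.0617, 0.1168]
ee_rot: [[-1.0, -0.01, 0.001], [-0.01, 1.0, 0.001], [-0.001, 0.001, -1.0]]
wrist_force: [0.2, 0.1, 0.9]
grip_width: 0.7
```

send_rows(rows=[{"ax":0,"ay":0,"az":0,"tx":0,"ty":0,"tz":0,"grip":-1},{"ax":0,"ay":0,"az":0,"tx":0,"ty":0,"tz":0,"grip":-1},{"ax":0,"ay":0,"az":0,"tx":0,"ty":0,"tz":0,"grip":-1},{"ax":0,"ay":0,"az":0,"tx":0,"ty":0,"tz":0,"grip":-1},{"ax":0,"ay":0,"az":0,"tx":0,"ty":0,"tz":0,"grip":-1},{"ax":0,"ay":0,"az":0,"tx":0,"ty":0,"tz":0,"grip":-1},{"ax":0,"ay":0,"az":0,"tx":0,"ty":0,"tz":0,"grip":-1},{"ax":0,"ay":0,"az":0,"tx":0,"ty":0,"tz":0,"grip":-1}], squeeze=40)

```text
t: 11.58
ee_pos: [0.4711, 0.0642, 0.1174]
ee_rot: [[-1.0, -0.01, 0.002], [-0.01, 1.0, 0.005], [-0.002, 0.005, -1.0]]
wrist_force: [-8.4, 13.6, 8.5]
grip_width: 0.273
```

```bash
cat > arc.py <<'E'
from h import *
import sys
s=st(); R=np.array(s['ee_rot']); p=np.array(s['ee_pos'])
ya=np.radians(.5); X=np.array([np.cos(ya),np.sin(ya),0]); Y=np.array([-X[1],X[0],0])
H=np.array([.4704,.0612,.135])+.335*X; 
for d in map(float,sys.argv[1:]):
    Q=Ro.from_rotvec(Y*np.radians(d)).as_matrix()
    # front rises: rotate so that -X goes to +z
    v=(H+Q@(p-H)); r=np.degrees(Ro.from_matrix(R.T@Q@R).as_rotvec())/120
    print(d,'a',r.round(3),'t',(R.T@(v-p)/.4).round(3),v.round(3))
E
python3 arc.py 2 4 6 8 10 12 14 16 18
```

```text
t 11.58 p [0.4711 0.0642 0.1174] jaw deg 90.59 z [ 0.002  0.005 -1.   ] F [-8.4 13.6  8.5] w 0.273 q [ 0.55  0.14 -0.57 -0.   -0.85 -2.11]
2.0 a [-0.     0.017  0.   ] t [ 0.001  0.    -0.029] [0.471 0.064 0.129]
4.0 a [-0.     0.033  0.   ] t [ 0.001  0.    -0.058] [0.471 0.064 0.141]
6.0 a [-0.    0.05  0.  ] t [-0.     0.    -0.088] [0.471 0.064 0.152]
8.0 a [-0.     0.067  0.   ] t [-0.002  0.001 -0.117] [0.472 0.064 0.164]
10.0 a [-0.     0.083  0.   ] t [-0.005  0.001 -0.146] [0.473 0.064 0.176]
12.0 a [-0.   0.1  0. ] t [-0.009  0.001 -0.175] [0.475 0.064 0.187]
14.0 a [-0.     0.117  0.001] t [-0.015  0.001 -0.203] [0.477 0.064 0.199]
16.0 a [-0.     0.133  0.001] t [-0.021  0.001 -0.232] [0.479 0.064 0.21 ]
18.0 a [-0.     0.15   0.001] t [-0.028  0.001 -0.26 ] [0.482 0.064 0.222]
```

Tab gripped (23 mm opening). Raise along the lid's arc to 18°, turning with it and relieving the 3 mm sideways offset.

send_rows(rows=[{"ax":0,"ay":0,"az":0,"tx":0,"ty":0.007,"tz":0,"grip":-1},{"ax":0,"ay":0.008,"az":0,"tx":0,"ty":0.007,"tz":-0.015,"grip":-1},{"ax":0,"ay":0.025,"az":0,"tx":0.001,"ty":0.007,"tz":-0.044,"grip":-1},{"ax":0,"ay":0.042,"az":0,"tx":0,"ty":0.007,"tz":-0.073,"grip":-1},{"ax":0,"ay":0.058,"az":0,"tx":-0.001,"ty":0.007,"tz":-0.102,"grip":-1},{"ax":0,"ay":0.075,"az":0,"tx":-0.004,"ty":0.007,"tz":-0.131,"grip":-1},{"ax":0,"ay":0.092,"az":0,"tx":-0.007,"ty":0.007,"tz":-0.16,"grip":-1},{"ax":0,"ay":0.108,"az":0,"tx":-0.012,"ty":0.007,"tz":-0.189,"grip":-1},{"ax":0,"ay":0.125,"az":0,"tx":-0.018,"ty":0.007,"tz":-0.218,"grip":-1},{"ax":0,"ay":0.142,"az":0,"tx":-0.025,"ty":0.007,"tz":-0.246,"grip":-1},{"ax":0,"ay":0.15,"az":0,"tx":-0.028,"ty":0.007,"tz":-0.26,"grip":-1},{"ax":0,"ay":0.15,"az":0,"tx":-0.028,"ty":0.007,"tz":-0.26,"grip":-1}])

```text
t: 12.58
ee_pos: [0.4815, 0.0644, 0.2206]
ee_rot: [[-0.95, -0.009, -0.312], [-0.009, 1.0, -0.002], [0.312, 0.001, -0.95]]
wrist_force: [-4.9, 0.0, -1.4]
grip_width: 0.268
```

```bash
python3 arc.py 2 5 8 11 14 17
```

```text
t 12.58 p [0.4815 0.0644 0.2206] jaw deg 90.53 z [-0.312 -0.002 -0.95 ] F [-4.9  0.  -1.4] w 0.268 q [ 0.43  0.26 -0.15 -0.13 -1.46 -1.96]
2.0 a [-0.     0.017  0.   ] t [ 0.001  0.    -0.029] [0.485 0.064 0.232]
5.0 a [-0.     0.042  0.   ] t [ 0.001  0.    -0.073] [0.49  0.064 0.248]
8.0 a [-0.     0.067  0.   ] t [-0.001  0.    -0.117] [0.497 0.065 0.265]
11.0 a [-0.     0.092  0.   ] t [-0.006  0.    -0.16 ] [0.504 0.065 0.281]
14.0 a [-0.     0.117  0.   ] t [-0.013  0.    -0.204] [0.512 0.065 0.296]
17.0 a [-0.     0.142  0.   ] t [-0.022  0.    -0.247] [0.521 0.065 0.312]
```

send_rows(rows=[{"ax":0,"ay":0.008,"az":0,"tx":0,"ty":0,"tz":-0.015,"grip":-1},{"ax":0,"ay":0.025,"az":0,"tx":0.001,"ty":0,"tz":-0.044,"grip":-1},{"ax":0,"ay":0.042,"az":0,"tx":0.001,"ty":0,"tz":-0.073,"grip":-1},{"ax":0,"ay":0.058,"az":0,"tx":0,"ty":0,"tz":-0.102,"grip":-1},{"ax":0,"ay":0.075,"az":0,"tx":-0.003,"ty":0,"tz":-0.131,"grip":-1},{"ax":0,"ay":0.092,"az":0,"tx":-0.006,"ty":0,"tz":-0.16,"grip":-1},{"ax":0,"ay":0.108,"az":0,"tx":-0.01,"ty":0,"tz":-0.189,"grip":-1},{"ax":0,"ay":0.125,"az":0,"tx":-0.016,"ty":0,"tz":-0.218,"grip":-1},{"ax":0,"ay":0.137,"az":0,"tx":-0.02,"ty":0,"tz":-0.238,"grip":-1},{"ax":0,"ay":0.142,"az":0,"tx":-0.022,"ty":0,"tz":-0.247,"grip":-1},{"ax":0,"ay":0.142,"az":0,"tx":-0.022,"ty":0,"tz":-0.247,"grip":-1},{"ax":0,"ay":0.142,"az":0,"tx":-0.022,"ty":0,"tz":-0.247,"grip":-1}])

```text
t: 13.58
ee_pos: [0.5202, 0.0648, 0.3111]
ee_rot: [[-0.818, -0.01, -0.574], [-0.008, 1.0, -0.005], [0.574, 0.001, -0.819]]
wrist_force: [-3.6, 0.2, 1.9]
grip_width: 0.274
```

send_rows(rows=[{"ax":0,"ay":0,"az":0,"tx":0,"ty":0,"tz":0,"grip":-1},{"ax":0,"ay":0,"az":0,"tx":0,"ty":0,"tz":0,"grip":-1},{"ax":0,"ay":0,"az":0,"tx":0,"ty":0,"tz":0,"grip":-1},{"ax":0,"ay":0,"az":0,"tx":0,"ty":0,"tz":0,"grip":-1},{"ax":0,"ay":0,"az":0,"tx":0,"ty":0,"tz":0,"grip":-1},{"ax":0,"ay":0,"az":0,"tx":0,"ty":0,"tz":0,"grip":-1},{"ax":0,"ay":0,"az":0,"tx":0,"ty":0,"tz":0,"grip":-1},{"ax":0,"ay":0,"az":0,"tx":0,"ty":0,"tz":0,"grip":-1}])

```text
t: 14.25
ee_pos: [0.5204, 0.0648, 0.3114]
ee_rot: [[-0.818, -0.01, -0.575], [-0.008, 1.0, -0.005], [0.575, 0.001, -0.818]]
wrist_force: [-4.6, 1.3, 1.5]
grip_width: 0.273
```

Run:
```python
from h import *
s=st(); R=np.array(s['ee_rot']); g=np.array(s['ee_pos'])-.019*R[:,2]
print('grasp',g.round(4),'angle from height/hinge',np.degrees(np.arctan2(g[2]-.135,.8054-g[0])),'tool tilt',np.degrees(np.arctan2(-R[0,2],-R[2,2])),np.abs(s['qvel']).max())
S=im('scene'); save(S,'s7.png'); T=im('top'); save(T,'t7.png')
a=cv2.imread('pics/s7.png'); b=cv2.imread('pics/t7.png')
cv2.imwrite('pics/c7.png',np.hstack([cv2.resize(a[100:340,130:450],(400,300)),cv2.resize(b[80:320,190:510],(400,300))]))
```

```text
t 14.25 p [0.5204 0.0648 0.3114] jaw deg 90.56 z [-0.575 -0.005 -0.818] F [-4.6  1.3  1.5] w 0.273 q [ 0.35  0.46  0.28 -0.21 -1.97 -1.93]
grasp [0.5314 0.0649 0.3269] angle from height/hinge 35.004146892670846 tool tilt 35.08076106200872 0.0013409616070325383
```

View pics/c7.png

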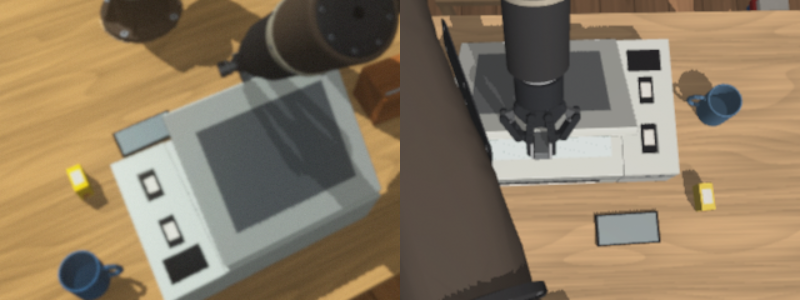

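The lid is up: in the top view the tab is in the jaws at (541,143) with the glass showing beneath. Both cartridges sit flush in their bays, and mug, phone and radio have not moved. Handing in.

Run:
```python
from h import *
print(env.hand_in()); st()
```

```text
the job is handed in; nothing more can be done
None
the job is handed in; nothing more can be done
```

The printer is ready for a copy, and I handed the job in at about 14 s of the 61 s allowed. No verdict was reported.

- **Cartridge:** It is upright in the empty bay and pressed to its stop. The fingertips ended at z = 0.1243 m, against about 0.1245 m expected, with 38 N of wrist force at the stop. That is near the 40 N limit, but that limit is for the arm and gripper body, and the closed fingertips did the pressing. The camera views afterwards show it level with the neighbouring cartridge.
- **Lid:** I raised it by its tab and it is still held at 35.0° (35.1° from the tool's tilt). The last state showed the arm at rest and the jaws on the tab at 23 mm, with a 40 N grip set. The finger force on the lid was not measured directly; the wrist read about 5 N.
- **Bystanders:** The last pictures show the radio, mug and phone in place; I judged this by eye.

**Not as planned:**
- My first approach to the tab, with the tool tilted forward, came close to joint 3's limit. I went back to a vertical tool before gripping.
- The tab was about 3 mm off in y, which gave 13.6 N sideways force when the jaws closed. I corrected that during the lift.

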